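# Lower the ratchet lid press onto the lunch box

## Task

The lid press is held up by its ratchet. Lift the holding pawl right over so that it stays thrown back, then turn the ratchet wheel backwards (clockwise seen from above) by its crank knob until the plate bears snugly on the lid of the glass lunch box, about as hard as a full one-litre bottle would (10 N) and never hard enough to crack the glass (30 N). Then drop the pawl back into the teeth, let go, and leave the other things on the counter alone.

Things in the scene. Friction and masses are not known exactly. Their poses are not given: they have to be found in the camera images.
- press: The lid press: a fixed white portal frame, base 180 x 230 x 15 mm, two steel columns, bridge 50 x 230 mm, top 187 mm above the counter. Under the bridge hangs its round pressing plate, 76 mm across, on a stiff rubber bush (7 N per mm); its height is not measured. Origin at the middle of the base's underside, on the vertical wheel axis; z up.
- wheel: Steel ratchet wheel lying flat on the bridge, 110 mm across, on a vertical axis. Origin on the axis at its underside, 195 mm above the counter; z up; x points to the crank knob. 14 teeth on its upper face (38 to 52 mm radius, tops 212 mm above the counter). Backwards = clockwise from above: lowers the plate 25 mm per rad, blocked by the pawl. Run 2.25 rad; starts 0 to 0.4 rad below the raised end.
- knob_grip (a point): Middle of the black upright crank knob, the point to grip: 20 mm thick, 40 mm tall (20 mm above and below this point), 75 mm from the wheel axis, 235 mm above the counter. It spins freely on its pin, so a fixed hand can lead it round, through the half circle away from the pawl. A push of 2 to 3 N turns it clockwise; each newton of pressing adds 0.33 N. It stays where left.
- pawl: Holding pawl: steel arm 58 x 10 x 8 mm. Origin on its level hinge, 219 mm above the counter; y is the hinge; x points from nose to hinge when engaged; z is up when the nose is in the teeth (tilt 0 to 0.2 rad). Lifting the nose turns it about +y; past about 1.2 rad it falls over to a stop at 2.1 rad and stays thrown back; below 1.1 rad it falls back into the teeth.
- pawl_lug (a point): Centre of the pawl's round grip lug: steel disc 22 mm across, 14 mm thick, flat faces across the hinge direction (pawl y), 38 mm from the hinge towards the nose (pawl -x), 16 mm above it (pawl z). Pinch its flat faces from above; it may turn between the fingers as it is swung over.
- cradle: Place of the square glass box (118 mm wide, grey clip-lock lid), which stays on the press's base under the plate. Origin at the top of the base, 15 mm above the counter. The lid's top is 66 to 78 mm above it, not measured: a cork pad of unknown thickness lies under the box. The plate meets it 1.2 to 1.8 rad from the wheel's raised end. A snug press is 10 N (5 to 20 N is good).
- carrier: Bystander: round steel insulated lunch carrier, 116 mm across and 154 mm tall with its handle, standing loose. Origin under its middle.
- case: Bystander: flat teal cutlery case 222 x 64 x 26 mm, loose. Origin under its middle, x along it.
- eggcup: Bystander: white ceramic egg cup, 50 mm across and 62 mm tall, loose. Origin under its middle.

How it is judged:
By the outcome, as a careful person would: the job done as asked, in the order asked, and still so for the second after the job is handed in, with the robot touching nothing.
It also fails if it takes over 72 s, if anything falls off the work surface, if the arm or the gripper's body presses on something with over 40 N, if the wrist force passes 120 N, or if a joint passes its speed limit or range.

## Robot

A 6-joint arm with a two-finger parallel gripper is mounted at the origin on the work surface. World frame = base frame: x ahead of the robot, y to its left, z up, the work surface at z = 0. Lengths are in m, angles in rad, forces in N, time in s.
With the tool pointing down it reaches from about 0.3 to 1 m from the base axis. Payload 5.1 kg.
Tool frame: the origin (TCP) lies between the finger pads; the fingertips stand 25 mm ahead of it and the grasp point (between the pads) lies 6 mm ahead of it (r.tcp_to_tips is the distance from the TCP to the fingertips, in m); z points along the fingers, y is the line along which they close (so a half turn about z gives the same grasp; the last joint's range is limited). The gripper opens to 95 mm and grips with 3 to 60 N. Pads are 20 mm wide; open, the fingers measure 119 mm over their backs; the gripper's body (75 mm by 180 mm) begins 59 mm behind the grasp point.
Start: joints at [-1.37, 0.124, 1.65, -0, 1.367, -0.083], TCP at [0.182, -0.624, 0.24] pointing down, gripper open.
Joint ranges: [-2.61, 2.61], [-1.02, 2.33], [0.03, 2.71], [-1.35, 4.49], [0.32, 2.68], [-2.91, 2.91]. Speed limits (rad/s): [2.57, 2.57, 3.14, 3.14, 3.14, 3.14].

## Interface

Orientations are given as a rotation vector (axis times angle).
In Python, from workcell import r gives the robot as it stands. Calls block until the motion is done:
- r.goto(position, orientation): joint-space move of the TCP to a pose.
- r.servo_line(position, feed=0.15, rot=None, until_force=None): straight line of the TCP; rot=None keeps the orientation; feed is the mean speed in m/s. With until_force (N) it stops when the force on the tool has changed by that much, and returns True; else False.
- r.set_joints(angles): joint-space move.
- r.gripper_to(opening, grip_force=None): opening from 0.0 (shut) to 1.0 (fully open); grip_force is the grip in N (None keeps the last); returns when the fingers have stopped.
- r.hold(seconds).
- r.solve_ik(position, orientation): joint angles nearest the present ones, or None.
- r.grab_frame(name): name is "scene" or "side" or "wrist"; returns the picture (420x560x3 uint8, red, green, blue); there is no depth.
- r.camera_info(name): a dict with "mtx" (3x3 intrinsics, pixels), "dist_coeffs" ([k1, k2, p1, p2, k3] as OpenCV has them; the pictures are not rectified), "R" (3x3) and "t" (3): a world point X has camera coordinates R X + t. Camera axes: x right, y down, z forward; pixel columns grow to the right and rows downward; lengths in m; the calibration is good to about 2 mm. A picture is of the moment at which its call begins: read the wrist's pose just before it. camera_info takes no time and is no camera call; for the wrist camera it gives the pose at the moment of the call.
A pose or a line that the arm cannot do raises r.MotionError and nothing moves.
- r.finish_job(): hands the job in; it is judged then, once.
Readings, each from a call of its own:
- r.read_time_s(): time.
- r.read_qpos(): joint angles.
- r.read_joint_velocities(): joint speeds.
- r.read_joint_torque(): joint torques, N m.
- r.read_position(): TCP position.
- r.read_tool_rot(): TCP orientation.
- r.read_contact_force(): force on the tool from outside, world axes, zero at the start.
- r.read_ft_torque(): the same for the moment, N m.
- r.read_finger_gap(): opening from 0.0 (shut) to 1.0 (fully open).
- r.read_grasp_force(): force on a finger pad.
Only numpy, scipy, OpenCV 4.12 (cv2) and the standard library are available. Lean on these libraries where they do the work, as an engineer would, in place of code of your own. Each camera call takes 0.05 s, during which the arm holds its last target. There are 200 camera calls.

## Working session

There is one attempt and no reset: what is moved stays moved. The work goes in short steps, each a Python script; the robot and the scene stay as the last script left them, time stands still between calls to the robot, and variables do not carry over. Pictures are saved under pics/ and viewed, at most 10 in all, crops included, and the job is handed in when it is done.

```bash
ls; mkdir -p pics
python3 - <<'E'
from workcell import r
import cv2,numpy as np
for n in("scene","side"):
    im=r.grab_frame(n)[:,:,::-1]; c=r.camera_info(n)
    cv2.imwrite(f"pics/{n}0.png",cv2.resize(im,(800,600),interpolation=cv2.INTER_CUBIC))
    print(n,c["mtx"],c["dist_coeffs"],-np.array(c["R"]).T@c["t"],np.array(c["R"])[2])
print(r.read_tool_rot(),r.read_time_s())
E
```

```text
pics
scene [[441.79628262   0.         281.27751409]
 [  0.         441.79628262 208.17379082]
 [  0.           0.           1.        ]] [-0.10981264  0.          0.          0.          0.        ] [1.47567096 0.12535103 0.87340737] [-0.78324599 -0.11984842 -0.61005088]
side [[445.04773264   0.         272.94872868]
 [  0.         445.04773264 215.3740714 ]
 [  0.           0.           1.        ]] [-0.14989698  0.          0.          0.          0.        ] [-0.0209071   0.66855289  0.90358633] [ 0.50714357 -0.57779497 -0.63949853]
[-3.10809574e+00 -4.44058193e-01  2.50372766e-04] 0.1
```

View pics/scene0.png

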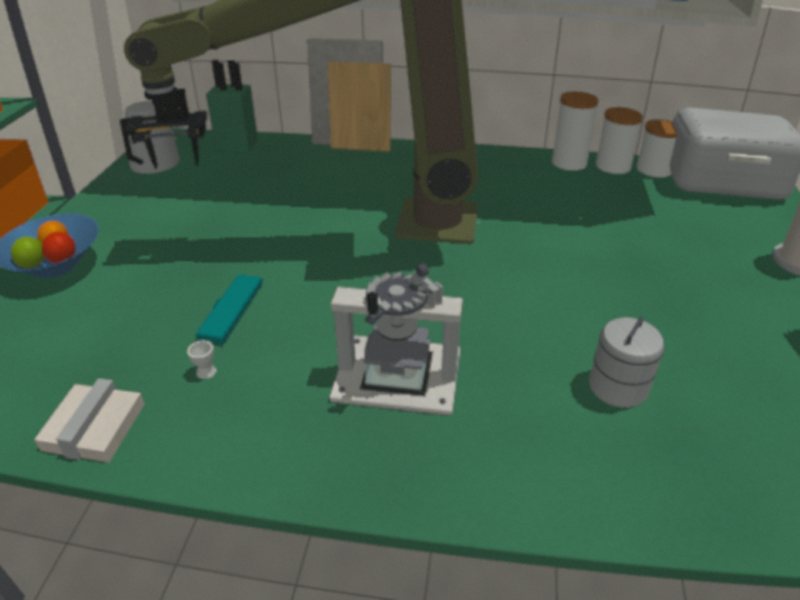

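View pics/side0.png

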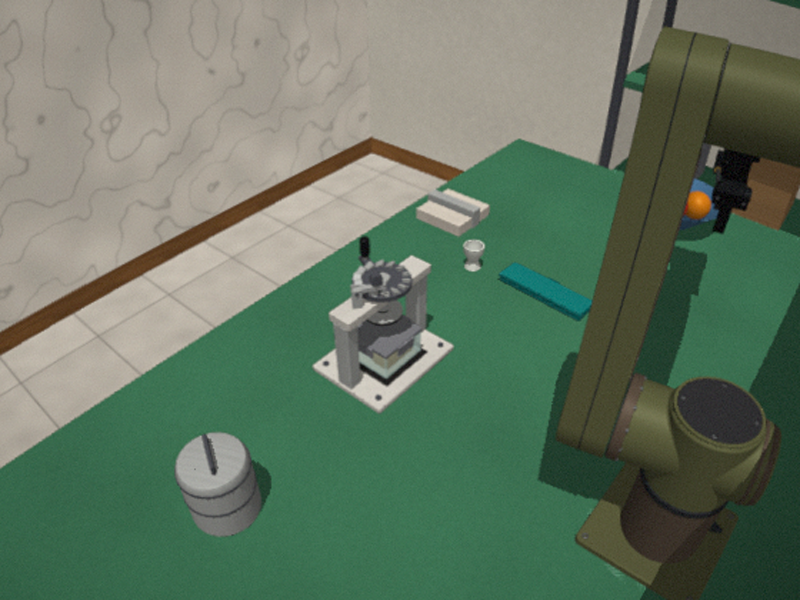

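The scene view shows the press near the centre, with the wheel at about (397,290), the black knob at (372,303) and the pawl on the right at about (430,285). In the side view the wheel is at (383,280), the knob at (364,247) and the pawl at about (368,285). Next I triangulate roughly and look from above with the wrist camera.

```bash
cat > h.py <<'E'
from workcell import r
import cv2,numpy as np
from scipy.spatial.transform import Rotation as Ro
def ray(c,px):
    u=cv2.undistortPoints(np.array([[px]],float),np.array(c["mtx"]),np.array(c["dist_coeffs"]))[0,0]
    R=np.array(c["R"]); d=R.T@np.array([u[0],u[1],1]); return -R.T@np.array(c["t"]),d/np.linalg.norm(d)
def atz(c,px,z):
    o,d=ray(c,px); return o+d*(z-o[2])/d[2]
def proj(c,P):
    return cv2.projectPoints(np.array(P,float).reshape(-1,3),np.array(c["R"]),np.array(c["t"],float),np.array(c["mtx"]),np.array(c["dist_coeffs"]))[0][:,0]
def down(yaw): # tool z down, tool y at horizontal angle yaw
    y=np.array([np.cos(yaw),np.sin(yaw),0]); z=np.array([0,0,-1.]); x=np.cross(y,z)
    return Ro.from_matrix(np.c_[x,y,z]).as_rotvec()
E
python3 - <<'E'
from h import *
k=560/800
for n,w,kn in(("scene",(397,290),(372,303)),("side",(383,280),(364,247))):
    c=r.camera_info(n); print(n,atz(c,np.array(w)*k,.208),atz(c,np.array(kn)*k,.235))
c=r.camera_info("scene"); p=atz(c,np.array((397,290))*k,.208)
c=r.camera_info("wrist"); T=r.read_position();Rt=Ro.from_rotvec(r.read_tool_rot()).as_matrix()
R=np.array(c["R"]);print("cam in tool",Rt.T@(-R.T@c["t"]-T),"\n",Rt.T@R.T, Rt)
print(c["mtx"])
E
```

```text
scene [ 0.60154256 -0.01690957  0.208     ] [ 0.67796126 -0.04623665  0.235     ]
side [ 0.5912316  -0.01127571  0.208     ] [ 0.66152989 -0.03886494  0.235     ]
cam in tool [ 7.68833733e-02 -1.41207595e-04 -1.44657153e-01] 
 [[ 3.83683369e-04 -9.62742944e-01 -2.70417967e-01]
 [ 9.99999899e-01  3.06130837e-04  3.28964930e-04]
 [-2.33925386e-04 -2.70418066e-01  9.62742964e-01]] [[ 9.59992164e-01  2.80026531e-01 -4.31638595e-04]
 [ 2.80026839e-01 -9.59990304e-01  1.89351087e-03]
 [ 1.15864415e-04 -1.93862599e-03 -9.99998114e-01]]
[[289.31341027   0.         275.0996007 ]
 [  0.         289.31341027 209.87309069]
 [  0.           0.           1.        ]]
```

Run:
```python
from h import *
r.goto([.52,-.01,.38],down(-np.pi/2))
c=r.camera_info("wrist"); im=r.grab_frame("wrist")[:,:,::-1]
import pickle; pickle.dump(c,open("c1.pkl","wb"))
cv2.imwrite("pics/w1raw.png",im)
p=proj(c,[.597,-.013,.208])[0]; print(p,r.read_time_s())
x,y=p.astype(int); x0=max(0,x-130);y0=max(0,y-100); cr=im[y0:y0+200,x0:x0+266]; print(x0,y0,cr.shape)
cv2.imwrite("pics/w1.png",cv2.resize(cr,None,fx=3,fy=3,interpolation=cv2.INTER_CUBIC))
```

```text
[277.57032958 128.53681849] 2.6833
147 28 (200, 266, 3)
```

View pics/w1.png

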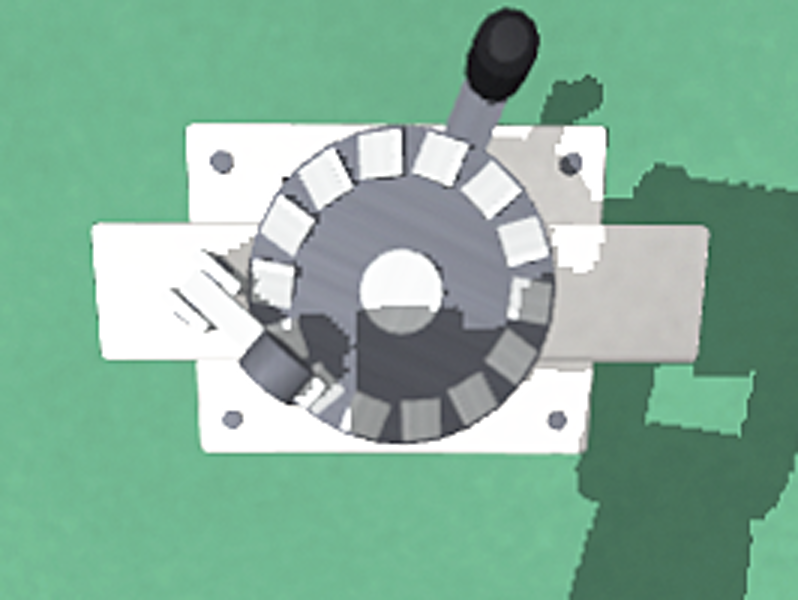

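The wrist crop (offset 147,28, scale 3) shows the wheel centre at about (401,285), the knob top at (511,38), and the pawl running from its hinge near (208,288) to its nose near (335,402). The dark lug is at about (276,366).

```bash
cat > m.py <<'E'
from h import *
import pickle
c=pickle.load(open("c1.pkl","rb")); f=lambda a:np.array(a)/3+[147,28]-[1/3,1/3]
W=atz(c,f((401,284)),.206); K=atz(c,f((511,38)),.255); H=atz(c,f((208,288)),.221); N=atz(c,f((330,398)),.212); L=atz(c,f((275,366)),.243)
E
python3 - <<'E'
from m import *
print("W",W,"K",K,np.linalg.norm((K-W)[:2]),"H",H,"N",N,"L",L)
cor=[f(p) for p in((188,123),(606,127),(587,453),(203,453))]
B=np.array([atz(c,p,.015) for p in cor]);print("base",B.round(3).tolist(),B.mean(0))
cor=[f(p) for p in((92,225),(709,227),(697,372),(103,359))]
B=np.array([atz(c,p,.187) for p in cor]);print("bridge",B.round(3).tolist(),B.mean(0))
a=(H-N)[:2];print("yaw pawl x",np.arctan2(a[1],a[0]),np.linalg.norm(a)); a=(H-L)[:2];print(np.arctan2(a[1],a[0]),np.linalg.norm(a))
a=(K-W)[:2];print("knob yaw",np.arctan2(a[1],a[0]))
im=cv2.imread("pics/w1raw.png")
# overlay
im=cv2.resize(im[28:228,147:413],None,fx=3,fy=3,interpolation=cv2.INTER_CUBIC)
yaw=np.arctan2((H-N)[1],(H-N)[0]);ux=np.array([np.cos(yaw),np.sin(yaw),0]);uy=np.array([-ux[1],ux[0],0])
H0=np.r_[H[:2],.219]
def dr(P,col):
    for q in proj(c,P): 
        q=(q-[147,28])*3+1; cv2.circle(im,tuple(int(v) for v in q),2,col,-1)
t=np.linspace(0,2*np.pi,60)
for s in(-.007,.007): dr([H0-.038*ux+s*uy+[0,0,.016]+.011*(np.cos(a)*ux+np.sin(a)*np.array([0,0,1])) for a in t],(0,0,255))
dr([H0+s*uy for s in(-.005,.005)]+[H0-.058*ux+s*uy for s in(-.005,.005)],(255,0,0))
dr([np.r_[W[:2],.205]+.055*np.array([np.cos(a),np.sin(a),0]) for a in t],(0,255,0))
ka=np.arctan2((K-W)[1],(K-W)[0]);kc=W+.075*np.array([np.cos(ka),np.sin(ka),0])
dr([np.r_[kc[:2],z]+.01*np.array([np.cos(a),np.sin(a),0]) for a in t for z in(.255,.215)],(255,0,255))
cv2.imwrite("pics/ov1.png",im)
E
```

```text
W [ 0.60332793 -0.01592203  0.206     ] K [ 0.66849572 -0.04550553  0.255     ] 0.07156831783742912 H [0.60186114 0.04916533 0.221     ] N [0.56414623 0.00935829 0.212     ] L [0.57754305 0.0247398  0.243     ]
base [[0.691, 0.096, 0.015], [0.689, -0.13, 0.015], [0.511, -0.13, 0.015], [0.511, 0.098, 0.015]] [ 0.60061651 -0.01642742  0.015     ]
bridge [[0.625, 0.097, 0.187], [0.624, -0.13, 0.187], [0.572, -0.13, 0.187], [0.577, 0.097, 0.187]] [ 0.59927888 -0.01615142  0.187     ]
yaw pawl x 0.8123793535153565 0.05483625191067631
0.7876022584978928 0.03446702491830215
knob yaw -0.42614128306929966
```

View pics/ov1.png

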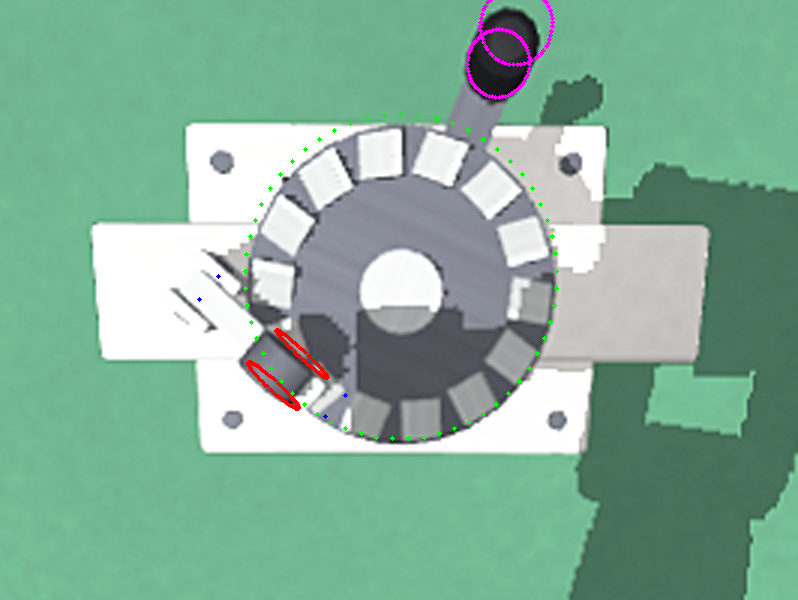

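Run:
```python
from m import *
yaw=.80; rot=down(yaw-np.pi/2)
Lp=atz(c,f((276,366)),.238); print("lug",Lp)
try:
    print(r.solve_ik(Lp+[0,0,.06],rot))
    q2=r.solve_ik(Lp+[0,0,.06],down(yaw+np.pi/2)); print(q2)
except Exception as e: print(e)
uy=np.array([-np.sin(yaw),np.cos(yaw),0]);ux=np.array([np.cos(yaw),np.sin(yaw),0])
r.gripper_to(.42)
r.goto(Lp+[0,0,.07],rot)
f0=np.array(r.read_contact_force())
print(r.servo_line(Lp+[0,0,.009],feed=.06,until_force=6))
f1=np.array(r.read_contact_force())
r.gripper_to(0.,grip_force=8); f2=np.array(r.read_contact_force())
print(f0,f1,f2,"lat",(f2-f0)@uy,"along",(f2-f0)@ux,"gap mm",r.read_finger_gap()*95,r.read_grasp_force(),r.read_position(),r.read_time_s())
im=r.grab_frame("wrist")[:,:,::-1]; cv2.imwrite("pics/w2.png",im)
```

```text
lug [0.57719769 0.02504112 0.238     ]
[-4.95520351e-02 -6.52248624e-02  1.74605957e+00 -4.44089210e-16
  1.46075795e+00  7.21244292e-01]
[-4.95520351e-02 -6.52248624e-02  1.74605957e+00 -4.44089210e-16
  1.46075795e+00 -2.42034836e+00]
False
[0.48472516 0.24643878 0.93549584] [ 0.09528459 -0.0199511   0.42947524] [-2.36703894  1.68714558  1.89593889] lat 3.0494804376112676 along -0.9533433891931513 gap mm 14.656181260631822 7.977150231599808 [0.57690295 0.02530449 0.24707154] 6.15
```

View pics/w2.png

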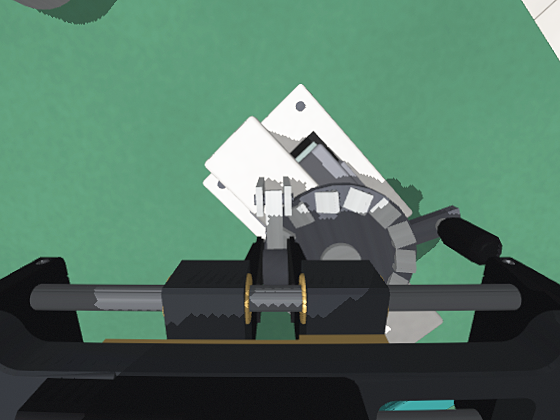

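The lug is pinched (gap 14.7 mm). The arm runs straight up the picture at u≈274 to the hinge brackets near (274,197).

Run:
```python
from m import *
yaw=.80
uy=np.array([-np.sin(yaw),np.cos(yaw),0]);ux=np.array([np.cos(yaw),np.sin(yaw),0])
c2=r.camera_info("wrist"); Hn=atz(c2,(274,197),.222); P=np.array(r.read_position())
d=(Hn-P)@ux; print("hinge",Hn,"lug->hinge along",d,"lat",(Hn-P)@uy)
d=np.clip(d,.034,.038)
p0=np.arctan2(.0194 if d<.037 else .016,d); rad=.0412
p0=np.arccos(d/rad); print("phi0",p0)
H0=P+d*ux; hz=.219
off=P[2]-(hz+rad*np.sin(p0)); print("off",off)
f0=np.array(r.read_contact_force())
for ph in np.linspace(p0,.4+1.55,14)[1:]:
    q=H0-rad*np.cos(ph)*ux; q[2]=hz+rad*np.sin(ph)+off
    r.servo_line(q,feed=.05)
    F=np.array(r.read_contact_force()); print(round(ph,2),F.round(1),"ux",round(F@ux,1),"uy",round(F@uy,1),"gap",round(r.read_finger_gap()*95,1),round(r.read_time_s(),1))
    if np.linalg.norm(F)>30: break
cv2.imwrite("pics/w3.png",r.grab_frame("wrist")[:,:,::-1])
```

```text
hinge [0.6024658  0.05240679 0.222     ] lug->hinge along 0.03726021178614403 lat 0.0005491254914646765
phi0 0.44088565625703785
off 0.010491854256568789
0.56 [-0.4  1.2 -0.3] ux 0.6 uy 1.1 gap 14.4 6.5
0.67 [ 0.4  0.6 -2.9] ux 0.7 uy 0.2 gap 14.2 6.7
0.79 [-0.3  1.4 -3.6] ux 0.8 uy 1.2 gap 14.3 7.0
0.91 [-0.6  2.9 -2.7] ux 1.6 uy 2.4 gap 14.1 7.2
1.02 [-2.9  3.7 -3.5] ux 0.6 uy 4.7 gap 14.3 7.5
1.14 [-3.6  3.8 -4.7] ux 0.3 uy 5.2 gap 14.3 7.7
1.25 [-4.   4.4 -4.4] ux 0.4 uy 5.9 gap 14.3 8.0
1.37 [-4.6  3.9 -3.8] ux -0.4 uy 6.0 gap 14.5 8.2
1.49 [-5.6  3.5 -3.3] ux -1.4 uy 6.4 gap 13.9 8.4
1.6 [-6.4  3.6 -2.3] ux -1.9 uy 7.1 gap 14.0 8.7
1.72 [-6.1  4.9 -2.1] ux -0.7 uy 7.8 gap 14.1 8.9
1.83 [-6.6  4.1 -1.2] ux -1.6 uy 7.6 gap 14.2 9.2
1.95 [-7.4  5.8 -1.5] ux -1.0 uy 9.4 gap 14.1 9.4
```

View pics/w3.png

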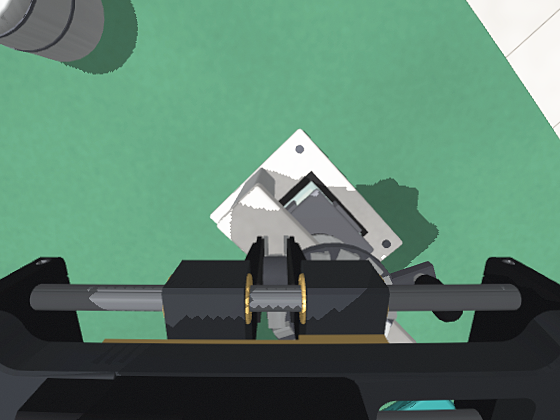

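Run:
```python
from h import *
P=np.array(r.read_position())
r.gripper_to(.4); r.hold(.3)
r.servo_line(P+[0,0,.08],feed=.15)
Wc=np.array([.600,-.0163]);K=np.array([.6685,-.0455])
rot=down(.1)
r.goto([*K,.33],rot)
s=r.grab_frame("scene")[:,:,::-1]; cv2.imwrite("pics/s4.png",cv2.resize(s[150:290,200:380],None,fx=4,fy=4,interpolation=cv2.INTER_CUBIC))
r.goto([*K,.28],rot)
f0=np.array(r.read_contact_force())
print(r.servo_line([*K,.247],feed=.06,until_force=6))
r.gripper_to(0.,grip_force=15)
print(f0,np.array(r.read_contact_force()),r.read_finger_gap()*95,r.read_grasp_force(),r.read_position(),r.read_time_s())
```

```text
False
[-0.07321381 -0.23324599 -0.27934826] [0.35009159 0.78554017 0.78048536] 19.29971079103791 15.004498288035393 [ 0.66877249 -0.04552818  0.24743467] 13.6333
```

View pics/s4.png

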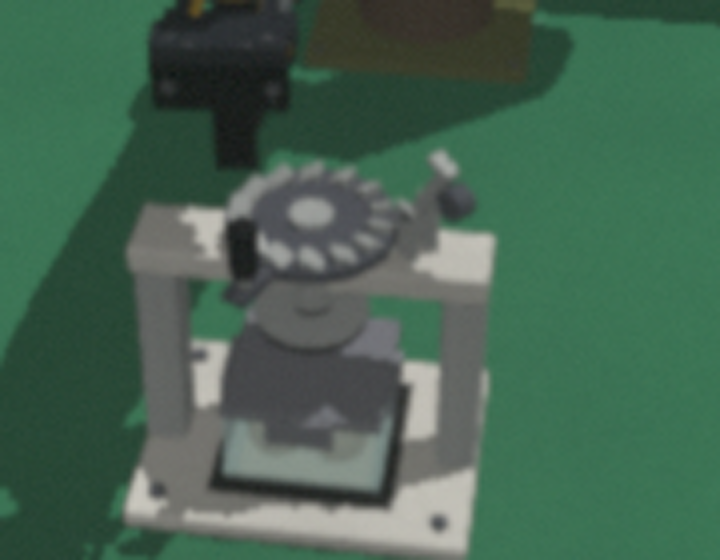

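The pawl is thrown back, with its nose up at (443,160), and the knob is gripped (19.3 mm). The earliest possible contact is 0.8 rad from here, so I first turn 0.72 rad and log the forces.

Run:
```python
from h import *
import json
P=np.array(r.read_position()); Wc=np.array([.600,-.0163]); v=P[:2]-Wc
rad=np.hypot(*v); th0=np.arctan2(v[1],v[0]); print(rad,th0)
json.dump(dict(th0=th0,z=P[2]),open("k.json","w"))
for i in range(1,13):
    th=th0-.06*i; u=np.array([np.cos(th),np.sin(th)])
    r.servo_line([*(Wc+.075*u),P[2]],feed=.05)
    F=np.array(r.read_contact_force()); t=np.array([u[1],-u[0]])
    q=np.array(r.read_position())[:2]-Wc
    print(round(.06*i,2),"tan %.2f rad %.2f z %.1f | r %.4f"%(-F[:2]@t,F[:2]@u,F[2],np.hypot(*q)),round(th0-np.arctan2(q[1],q[0]),3),round(r.read_finger_gap()*95,1),round(r.read_time_s(),2))
    if np.linalg.norm(F)>25: break
```

```text
0.07472577945085339 -0.4018690638361978
0.06 tan -0.28 rad -1.26 z 0.5 | r 0.0748 0.064 18.9 13.88
0.12 tan -1.23 rad -2.32 z 0.5 | r 0.0748 0.127 18.8 14.13
0.18 tan -0.51 rad -2.54 z 1.6 | r 0.0748 0.187 19.0 14.38
0.24 tan -0.23 rad -3.52 z 2.1 | r 0.0748 0.246 19.1 14.63
0.3 tan -0.60 rad -4.59 z 2.4 | r 0.0748 0.306 19.0 14.88
0.36 tan -1.21 rad -4.53 z 2.0 | r 0.0748 0.364 19.3 15.13
0.42 tan 0.39 rad -4.34 z 2.5 | r 0.0748 0.422 19.3 15.38
0.48 tan 0.03 rad -5.85 z 2.4 | r 0.0748 0.481 18.8 15.63
0.54 tan 0.06 rad -4.95 z 2.2 | r 0.0748 0.541 19.0 15.88
0.6 tan -0.86 rad -4.60 z 2.3 | r 0.0747 0.6 19.1 16.13
0.66 tan -0.28 rad -4.59 z 1.9 | r 0.0747 0.659 19.0 16.38
0.72 tan -0.08 rad -5.02 z 1.5 | r 0.0747 0.719 19.0 16.63
```

```bash
cat > k.py <<'E'
from h import *
import json
k=json.load(open("k.json")); th0=k["th0"]; Wc=np.array([.600,-.0163])
def step(a,T=None,feed=.02,rad=.0747,pr=True):
    th=th0-a; u=np.array([np.cos(th),np.sin(th)]); t=np.array([u[1],-u[0]])
    f0=np.array(r.read_contact_force())
    hit=r.servo_line([*(Wc+rad*u),k["z"]],feed=feed,until_force=T)
    F=np.array(r.read_contact_force()); q=np.array(r.read_position())[:2]-Wc
    aa=th0-np.arctan2(q[1],q[0])
    if pr: print("%.3f"%a,hit,"T",T,"tan0 %.2f tan %.2f rad0 %.2f rad %.2f z %.1f"%(-f0[:2]@t,-F[:2]@t,f0[:2]@u,F[:2]@u,F[2]),"at %.3f r %.4f t %.2f"%(aa,np.hypot(*q),r.read_time_s()))
    return hit,aa,-F[:2]@t
E
python3 - <<'E'
from k import *
for a,T in((.74,1.5),(.76,2.5),(.78,4),(.80,6)): step(a,T)
r.hold(.3); print(r.read_contact_force())
import threading,time
E
```

```text
0.740 False T 1.5 tan0 -0.19 tan 2.76 rad0 -5.02 rad -3.99 z 0.0 at 0.736 r 0.0747 t 16.88
0.760 False T 2.5 tan0 2.68 tan 1.92 rad0 -4.04 rad -3.21 z 0.7 at 0.760 r 0.0747 t 17.13
0.780 False T 4 tan0 1.86 tan 1.73 rad0 -3.25 rad -4.54 z 1.5 at 0.782 r 0.0747 t 17.38
0.800 False T 6 tan0 1.64 tan 1.08 rad0 -4.58 rad -4.55 z 0.9 at 0.802 r 0.0747 t 17.63
[-0.68540807  5.08169899  1.05176536]
```

Run:
```python
from k import *
L=[]
a=.80
while a<1.3:
    a+=.02; h,aa,t=step(a,pr=False,feed=.03); L.append(t); print("%.2f:%.1f/%.3f"%(a,t,aa),end=" ")
    if len(L)>2 and (np.mean(L[-2:])>4 or t>5): break
print(); step(a);
```

```text
0.82:1.9/0.820 0.84:0.7/0.841 0.86:1.8/0.861 0.88:1.4/0.881 0.90:0.6/0.901 0.92:1.9/0.920 0.94:0.9/0.940 0.96:1.7/0.960 0.98:1.0/0.980 1.00:1.5/1.000 1.02:0.9/1.020 1.04:1.4/1.040 1.06:1.1/1.060 1.08:1.8/1.079 1.10:1.2/1.099 1.12:1.4/1.119 1.14:1.2/1.139 1.16:0.1/1.159 1.18:0.9/1.178 1.20:0.7/1.198 1.22:0.6/1.217 1.24:1.2/1.237 1.26:1.5/1.257 1.28:0.8/1.276 1.30:1.0/1.296 
1.300 False T None tan0 1.01 tan 1.48 rad0 -4.39 rad -4.87 z -0.0 at 1.296 r 0.0747 t 24.43
```

Run:
```python
from k import *
L=[]
a=.1+1.2
while a<1.84:
    a+=.02; h,aa,t=step(a,pr=False,feed=.03); L.append(t); print("%.2f:%.1f/%.3f"%(a,t,aa),end=" ")
    if len(L)>2 and (np.mean(L[-2:])>3. or t>4): break
print(); r.hold(.2); step(a)
```

```text
1.32:1.5/1.316 1.34:0.7/1.335 1.36:0.4/1.355 1.38:1.2/1.375 1.40:1.5/1.394 1.42:1.2/1.414 1.44:0.9/1.434 1.46:0.7/1.453 1.48:1.4/1.473 1.50:1.7/1.493 1.52:1.1/1.512 1.54:0.3/1.532 1.56:2.1/1.552 1.58:1.5/1.572 1.60:1.8/1.592 1.62:1.0/1.610 1.64:3.7/1.625 1.66:4.8/1.642 
1.660 False T None tan0 3.60 tan 5.19 rad0 -4.76 rad -4.96 z -2.1 at 1.642 r 0.0748 t 29.38
```

Run:
```python
from k import *
step(1.67,feed=.02); step(1.68,feed=.02)
s=r.grab_frame("scene")[:,:,::-1]; cv2.imwrite("pics/s5.png",cv2.resize(s[170:290,210:350],None,fx=5,fy=5,interpolation=cv2.INTER_CUBIC))
```

```text
1.670 False T None tan0 5.14 tan 5.27 rad0 -5.01 rad -5.22 z -3.0 at 1.648 r 0.0748 t 29.63
1.680 False T None tan0 5.22 tan 4.93 rad0 -5.27 rad -4.86 z -4.6 at 1.657 r 0.0748 t 29.88
```

View pics/s5.png

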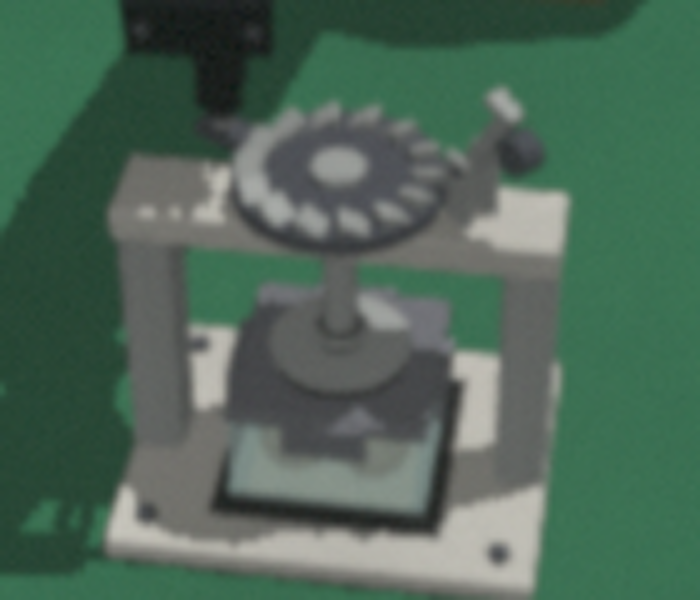

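The plate sits on the lid and the pawl is still thrown back. Both force estimates give about 7–11 N. I nudge a little more, release, and bring the pawl back.

Run:
```python
from k import *
step(1.69,feed=.02)
P=np.array(r.read_position()); r.gripper_to(.42); r.servo_line(P+[0,0,.085],feed=.15)
yaw=.82; ux=np.array([np.cos(yaw),np.sin(yaw),0]);uy=np.array([-ux[1],ux[0],0]); rot=down(yaw-np.pi/2)
H=np.array([.6029,.0520,.219])
L=H+.033*ux+[0,0,.0247]
r.goto(L+[0,0,.085],rot)
f0=np.array(r.read_contact_force())
print(r.servo_line(L+[0,0,.010],feed=.08,until_force=5))
f1=np.array(r.read_contact_force()); r.gripper_to(0.,grip_force=8); F=np.array(r.read_contact_force())
print(f0,f1,F,"ux,uy",F@ux,F@uy,r.read_finger_gap()*95,r.read_grasp_force(),r.read_position(),r.read_time_s())
cv2.imwrite("pics/w6.png",r.grab_frame("wrist")[:,:,::-1])
```

```text
1.690 False T None tan0 4.55 tan 5.56 rad0 -6.82 rad -5.86 z -3.6 at 1.665 r 0.0748 t 30.18
False
[ 0.67238197  0.74209512 -0.09710512] [ 0.76279395 -1.31757099  0.4866849 ] [-3.45372994  2.5937735   2.45594482] ux,uy -0.45978113300947737 4.2947075298166615 14.1120082903912 8.00288625061512 [0.62443449 0.07724572 0.25397132] 34.175
```

View pics/w6.png

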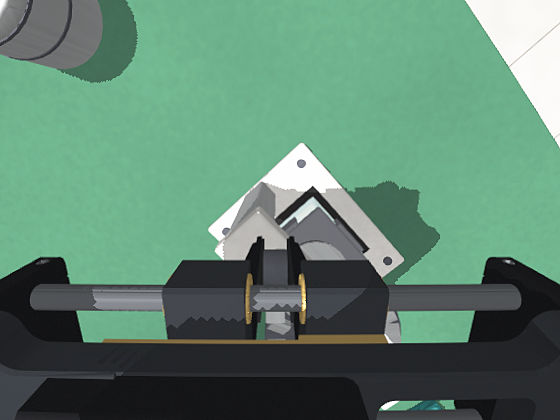

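The lug is pinched again (gap 14.1 mm, between the pads at about (275,298)). I now swing it back over the hinge and down towards the teeth.

Run:
```python
from h import *
yaw=.82; ux=np.array([np.cos(yaw),np.sin(yaw),0]);uy=np.array([-ux[1],ux[0],0])
P=np.array(r.read_position()); R=.0412; ph0=.399+2.1
H=P-.033*ux; H[2]=P[2]-R*np.sin(ph0)
for ph in np.linspace(ph0,.399+.4,14)[1:]:
    r.servo_line(H+np.array([0,0,R*np.sin(ph)])-R*np.cos(ph)*ux,feed=.05)
    F=np.array(r.read_contact_force()); print(round(ph,2),"ux %.1f uy %.1f z %.1f gap %.1f"%(F@ux,F@uy,F[2],r.read_finger_gap()*95))
    if np.linalg.norm(F)>30: break
P=np.array(r.read_position()); r.gripper_to(.42); r.hold(.3); r.servo_line(P+[0,0,.09],feed=.12)
r.goto([.50,-.01,.40],down(-np.pi/2)); r.hold(.3)
im=r.grab_frame("wrist")[:,:,::-1]; cv2.imwrite("pics/w7.png",cv2.resize(im[10:230,130:420],(790,600),interpolation=cv2.INTER_CUBIC))
print(r.read_time_s())
```

```text
2.37 ux -1.1 uy 1.2 z 0.7 gap 13.9
2.24 ux -1.2 uy 1.9 z 0.5 gap 14.0
2.11 ux -0.9 uy 0.4 z 0.5 gap 14.0
1.98 ux -0.3 uy 1.5 z 0.3 gap 13.6
1.85 ux -0.5 uy 1.9 z 0.4 gap 14.2
1.71 ux 0.3 uy 1.6 z 1.5 gap 14.0
1.58 ux -0.4 uy 0.5 z 3.5 gap 14.0
1.45 ux -0.9 uy 0.7 z 3.6 gap 14.1
1.32 ux 0.2 uy -0.1 z 5.5 gap 13.8
1.19 ux -1.4 uy 0.8 z 5.6 gap 14.3
1.06 ux -1.9 uy 0.2 z 4.3 gap 13.9
0.93 ux -4.4 uy -0.2 z 4.2 gap 14.3
0.8 ux -3.9 uy -2.1 z 5.0 gap 14.1
40.55
```

View pics/w7.png

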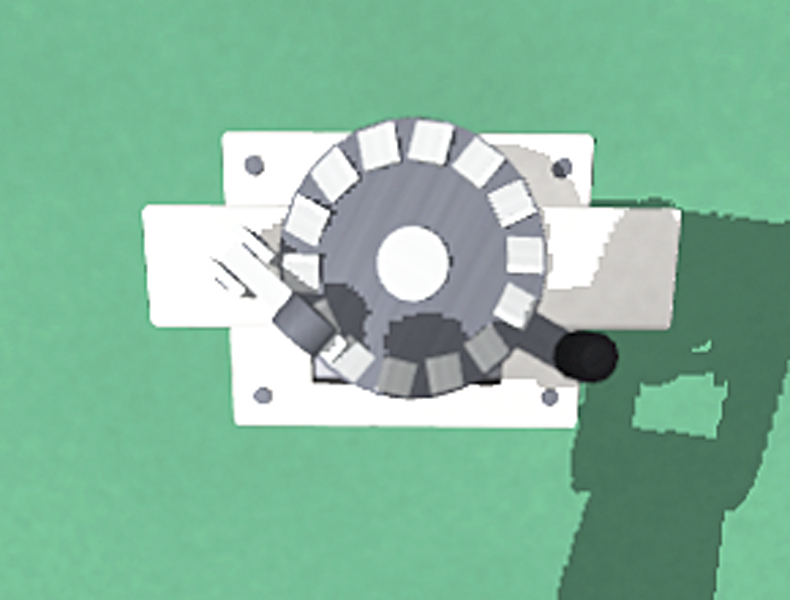

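The pawl is back in the teeth, with its lug at (303,325) and nose at (340,348). The knob stands where I left it at (590,355), and the hand is clear.

```bash
python3 -c "
from workcell import r
print(r.finish_job())"
```

```text
the job is handed in; nothing more can be done
None
```

The job is handed in, at about 41 s of the 72 s: I threw the pawl back, wound the plate down onto the lid to an estimated 10 N (from the push on the knob, not measured directly), dropped the pawl back into the teeth and let go, touching nothing else as far as I could see.

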